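# Index the swivel vise and lock it

### The arm

A 6-joint arm with a two-finger parallel gripper is mounted at the origin on the work surface. World frame = base frame: x ahead of the robot, y to its left, z up, the work surface at z = 0. Lengths are in m, angles in degrees, forces in N, time in s.
With the tool pointing down it reaches from about 0.35 to 0.875 m from the base axis. Payload 4.2 kg.
Tool frame: the origin (TCP) lies midway between the tips of the shut fingers; the grasp point (between the pads) lies 19 mm behind it; x points along the fingers, y is the direction in which the jaws open and shut, and the axes are right-handed (so a half turn about x gives the same grasp; the last joint's range is limited). The gripper opens to 87 mm and grips with 3 to 60 N. Pads are 19 mm wide; open, the fingers measure 117 mm over their backs; the gripper's body (75 mm by 190 mm) begins 51 mm behind the grasp point.
Start: joints at [84.718, 22.042, 0.453, 0, -68.411, -14.817], TCP at [0.215, 0.587, 0.199] pointing down, gripper open.
Joint ranges: [-179.83, 179.83], [-69.29, 118.12], [-61.27, 80.66], [-181.25, 117.63], [-171.15, -9.14], [-177.46, 177.46]. Speed limits (degrees/s): [159.86, 159.86, 180, 180, 180, 180].

### API

Orientations are given as a 3x3 rotation matrix whose columns are the frame's x, y, z axes.
In Python, from station import r gives the robot as it stands.
- The arm moves only by the tool play_rows, never from a script. Its argument "plan" is a list that holds one entry, the list of rows, each a list of 6 numbers: the shift along the tool's x, y, z in cm, then the turn, a rotation vector about the tool's x, y, z in units of 10 degrees (1.0 is 10 degrees). A call has 1 to 5 rows; each row is the pose to reach, as a shift and turn from the pose commanded when the call began, along the tool's axes at that moment; what a row does not reach only later rows make up. A row lasts 1/8 s, in which the tool goes at most 62.5 mm and 10.7 degrees, less where a joint would pass 70% of its speed; a pose out of reach is approached as far as the arm can. A call with a gripper value outside its range is refused whole. "hand" is the opening, from 0 (shut) to 1 (fully open), set as the call begins (left out, the last holds). The fingers move at their own pace and stop on an object; the grip force is fixed at half the most. Time passes only in rows, so rows that repeat a pose let the fingers close. It gives the time, the measured TCP pose, the force and the opening at its end, in the units of the state.
- r.sense(): the state, without advancing time (a new reading comes with each control period).
- r.capture(name): name is "scene" or "top" or "wrist"; returns (picture, depth): 400x640x3 uint8, blue, green, red; 400x640 float32, m along the optical axis (not along the pixel's ray), 0 where there is no reading.
- r.get_calibration(name): a dict with "vfov" (degrees; the focal length in pixels is half the picture's height over the tangent of half this angle, whatever the lens; pixels are square), "cx", "cy" (the principal point, pixels), "distortion" ([k1, k2, p1, p2, k3] as OpenCV has them; the pictures are not rectified), "rvec" (rotation vector, rad) and "tvec" (3), from world to camera coordinates, as OpenCV has them. Camera axes: x right, y down, z forward; pixel columns grow to the right and rows downward; lengths in m; the calibration is good to about 2 mm. A picture is of the moment at which its call begins: read the wrist's pose just before it. get_calibration takes no time and is no camera call; for the wrist camera it gives the pose at the moment of the call.
- r.finish_job(): hands the job in, once; it reports no verdict.
The state is a dict: "time_s": time; "joints": joint angles; "joint_velocities": joint speeds; "effort": joint torques, N m; "tcp_pos": TCP position; "ee_rot": TCP orientation; "wrist_force": force on the tool from outside, world axes, zero at the start; "moment": the same for the moment, N m; "gripper_width": opening from 0.0 (shut) to 1.0 (fully open).
Only numpy, scipy, OpenCV 4.12 (cv2) and the standard library are available. Lean on these libraries where they do the work, as an engineer would, in place of code of your own. Each camera call takes 0.05 s, during which the arm holds its last target.

### The job

The cutting die held in the bench vise is to be dressed on its next side: take hold of the vise, swing it round on its clicking base until it drops into the 45 degree click, the third click counter-clockwise (seen from above) of the long zero mark, and let it settle there. Then swing the slack cam lever of the swivel lock clockwise until it is firmly tight, judging it by feel and without forcing it, and let go. Leave the other things on the bench where they are.

Things in the scene. Friction and masses are not known exactly. Their poses are not given: they have to be found in the camera images.
- vise_base: Fixed round cast base of a bench vise, 192 mm across, 22 mm high; four bolt lugs reach 121 mm from the axis, one boss on the +x side. Origin on the bench on the swivel axis, z up. A sprung ball in it drops between the pins of a click ring: let go, the vise settles at multiples of 15 degrees from zero. Scale on its -y rim, see zero_mark; swivel lock on its +y side.
- zero_mark (a point): Point on the zero mark of the scale (base frame 0, -80, 26 mm). The scale is pale radial marks on the base's top face, 15 degrees apart, one per click; the zero mark, in the base's -y direction, is the longest (22 mm) and thickest, the two 45 degree marks are 16 mm long, the others 10 mm.
- vise: Turning part of the vise, grey-green; same origin and z axis as vise_base. Its turn about z relative to vise_base is the swivel angle: 0 with the pointer at the zero mark, counter-clockwise from above positive. At the start 2 clicks clockwise to 1 click counter-clockwise of zero (stops at -54 and +64 degrees). Turntable 140 mm across, top at z = 46 mm.
- die_top (a point): Middle of the top edge of the steel die held in the jaws (vise frame -49, 0, 193 mm), 126 mm wide in y. Jaws 104 mm wide, x = -97 to +1 mm, top at z = 150 mm. The nose (slide bar, then spindle with a cross bar 140 mm long) lies 66 to 110 mm high and reaches to x = -188 mm.
- anvil (a point): Top of the anvil tail on its centre line, vise frame 105, 0, 102 mm: the place to hold. The tail is a level bar 46 mm wide (in y), x = 70 to 135 mm, underside at z = 66 mm, top at 102 mm. Turning over a click takes about 1 N m (10 N here); past the crest, half way, it drops into the next click by itself.
- pointer (a point): Tip of the steel pointer on the turntable, 80 mm from the swivel axis on the vise's -y side (vise frame 0, -80, 26 mm), just over the scale.
- lever_hub (a point): Centre of the hub of the lock's cam lever, 62 mm above the bench; its axis is vertical. The hub (30 mm across, top at 70 mm) stands on a housing 46 x 50 mm, 44 mm high, on the +y side of the base, 105 to 111 mm from the swivel axis.
- lever_grip (a point): Point on the black round grip of the level cam lever, 80 mm from the hub axis, 62 mm up. Lever 102 mm long from the axis, grip 15 mm thick from 50 mm out, open below. Fully slack it points 80 degrees counter-clockwise of the base's +y direction; it starts up to 18 degrees clockwise of that. Clockwise from above tightens. Slack, it turns with about 4.5 N here and stays where left.
- brake_shoe: Steel shoe in the lock housing, pressed on the turntable by the lever; origin under the hub axis. It bites 23 to 103 degrees clockwise of fully slack, varying with wear. From the bite the push at lever_grip climbs from 4.5 N to 14 N over some 18 degrees. 11 to 18 N there is tight; over 25 N over-tightens. Let go, the lever eases back some 5 degrees and holds.
- file: Bystander: flat file with a wooden handle, 240 mm long, 25 mm high, lying on the bench right of the base; origin under its middle.
- wax_tin: Bystander: round flat metal tin, 72 mm across, 24 mm high; origin under its centre.
- spare_die: Bystander: open steel frame (a spare cutting die), 124 x 74 mm, 24 mm high, lying on the bench left of the vise; origin under its centre.
- thread_cone: Bystander: standing cone of pale thread, 72 mm across, 118 mm high; origin under its centre.
- edge_paint: Bystander: brown jar with a black cap, 68 mm across, 90 mm high; origin under its centre.
- hammer: Bystander: hammer lying on the bench, about 280 mm long, on the right.
- burnisher: Bystander: turned dark-wood stick, 140 mm long, 32 mm thick, lying on the right.
Things that resemble listed ones, but are neither listed nor needed, are in the scene too. Leave any orange or purple look-alike of the part that bears lever_hub alone.

How it is judged (in metres and radians):
On the way, in this order (a step that is already met when the one before it is completed fails the run):
1. the vise rests in the 45 degree click, the lock still off (x of pointer in the frame of vise_base between 0.0535 and 0.0596 m and angular speed of vise below 0.1 rad/s and contact force between brake_shoe and vise below 5 N), for 0.3 s.
2. the lock is tight with the vise in that click (x of pointer in the frame of vise_base between 0.0535 and 0.0596 m and contact force between brake_shoe and vise above 50 N), for 0.3 s.
At the end, for the whole second after the job is handed in: The pointer stands at the 45 degree click counter-clockwise of zero (within 3 degrees), the vise is at rest, and the lock, let go, still presses its shoe on the turntable with more than 50 N (all of step 2 and angular speed of vise below 0.05 rad/s); the robot touches nothing.
It fails at once if the lock is over-tightened (more than 420 N at the shoe, about 25 N at the lever's grip) (contact force between brake_shoe and vise above 420 N).
It fails at once if one of the loose things on the bench is disturbed (moved more than 20 mm) (distance of any of file, wax_tin, spare_die, thread_cone, edge_paint, hammer, burnisher from where it was at the start of the episode above 0.02 m).
It also fails if it takes over 59 s, if anything falls off the work surface, if the arm or the gripper's body presses on something with over 40 N, if the wrist force passes 120 N, or if a joint passes its speed limit or range.

## Working session

There is one attempt and no reset: what is moved stays moved. The work goes in short steps, Python scripts to look and compute and a tool call to move; the robot and the scene stay as the last step left them, time stands still between calls to the robot, and variables do not carry over. Pictures are saved under pics/ and viewed, and the job is handed in when it is done.

Besides the shell and the picture viewer there is one more tool, called after ">>>" in YAML: its name, and indented under it one key for each argument. play_rows: Moves the arm, as the interface text tells. Its arguments: {"type":"object","properties":{"plan":{"type":"array","items":{"type":"array","items":{"type":"array","items":{"type":"number"}}}},"hand":{"type":"number"}},"required":["plan"]}

```bash
ls; mkdir -p pics; cat > h.py <<'E'
import numpy as np, cv2
from station import r
def cal(n):
    c=r.get_calibration(n); f=200/np.tan(np.radians(c['vfov'])/2)
    K=np.array([[f,0,c['cx']],[0,f,c['cy']],[0,0,1]]); R=cv2.Rodrigues(np.array(c['rvec'],float))[0]
    return K,np.array(c['distortion'],float),R,np.array(c['tvec'],float).ravel()
def ray(c,uv):
    K,d,R,t=c; p=cv2.undistortPoints(np.array(uv,float).reshape(-1,1,2),K,d)[:,0]
    D=np.c_[p,np.ones(len(p))]@R; return -R.T@t,D
def onplane(c,uv,z):
    o,D=ray(c,uv); return o+D*((z-o[2])/D[:,2])[:,None]
def proj(c,P):
    K,d,R,t=c; return cv2.projectPoints(np.array(P,float).reshape(-1,1,3),cv2.Rodrigues(R)[0],t,K,d)[0][:,0]
E
python3 - <<'E'
from h import *
s=r.sense(); print(s)
for n in ['scene','top','wrist']:
    c=cal(n); im,d=r.capture(n); cv2.imwrite(f'pics/{n}0.png',im); np.savez(f'{n}0.npz',im=im,d=d,K=c[0],dist=c[1],R=c[2],t=c[3]); print(n,c[0][0,0],c[1],-c[2].T@c[3])
E
```

```text
pics
{'time_s': 0.0, 'joints': array([ 8.47178766e+01,  2.20900687e+01,  3.80907380e-01, -3.00710007e-02,
       -6.84082817e+01, -1.48157681e+01]), 'joint_velocities': array([ 0.02447733,  0.02293528,  0.04067911, -0.00412606, -0.00410077,
        0.01716659]), 'effort': array([ 3.34339466e-04, -3.90662634e+01,  1.87402850e+01,  4.21981260e+00,
        1.09887178e-02, -1.87944984e-04]), 'tcp_pos': array([0.21452958, 0.58635417, 0.19777182]), 'ee_rot': array([[-6.74634524e-04, -3.43806263e-01, -9.39040360e-01],
       [-1.99608885e-03, -9.39038240e-01,  3.43806921e-01],
       [-9.99997780e-01,  2.10635201e-03, -5.27602308e-05]]), 'wrist_force': array([-0.4915774 , -0.28499127,  0.19538137]), 'moment': array([-0.03837235, -0.03519678,  0.04801847]), 'gripper_width': 1.0001558809504736}
scene 497.9087654091854 [-0.13896685  0.          0.          0.          0.        ] [1.52360589 0.56352036 1.25252636]
top 453.1557362502563 [-0.11200841  0.          0.          0.          0.        ] [ 0.43764318 -0.0201196   1.41467487]
wrist 309.8990362755073 [0.01842414 0.         0.         0.         0.        ] [0.2922945  0.55729944 0.38406894]
```

View pics/scene0.png

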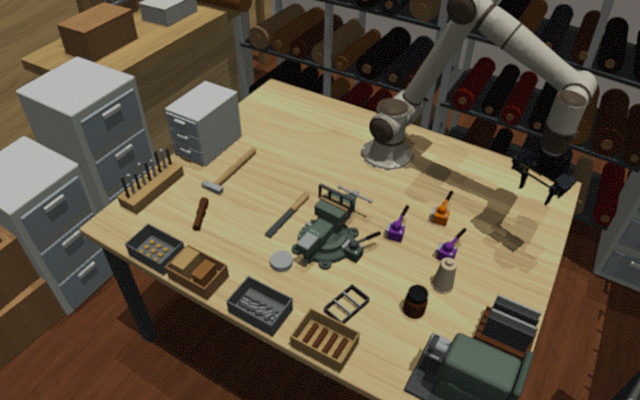

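View pics/top0.png

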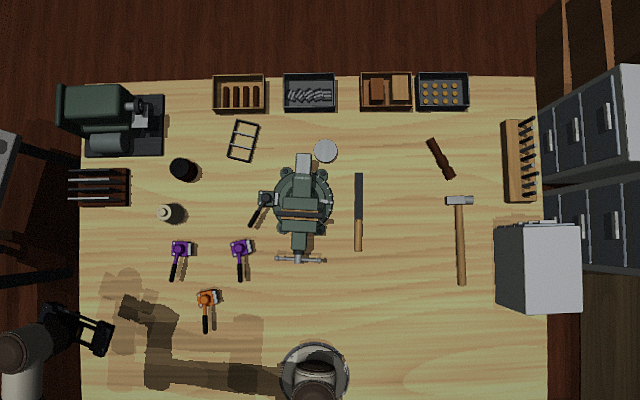

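View pics/wrist0.png

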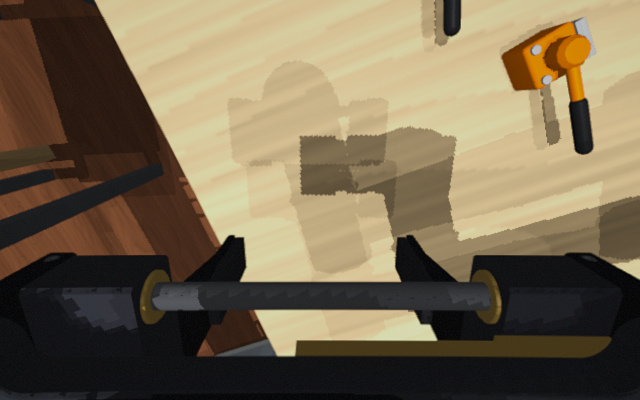

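The vise sits at top-picture (303,200), with its anvil up at about (303,165) and its nose down towards the robot. The real lock (dark housing on the base) is at (266,199), with its lever to (253,222). The look-alikes are purple at (180,250) and (242,247), and orange at (208,298). They stand apart from the base, so I'll leave them. I'll confirm this in an enlarged crop.

```bash
python3 - <<'E'
from h import *
a=np.load('top0.npz'); im=a['im'][135:275,225:365]; cv2.imwrite('pics/topc.png',cv2.resize(im,None,fx=4.2,fy=4.2,interpolation=cv2.INTER_CUBIC))
a=np.load('scene0.npz'); im=a['im'][170:280,265:395]; cv2.imwrite('pics/scenec.png',cv2.resize(im,None,fx=5,fy=5,interpolation=cv2.INTER_CUBIC))
E
```

```text
(no output)
```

View pics/topc.png

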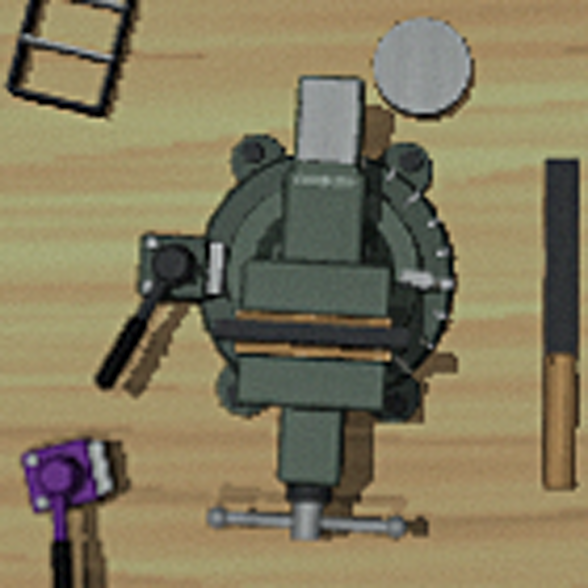

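View pics/scenec.png

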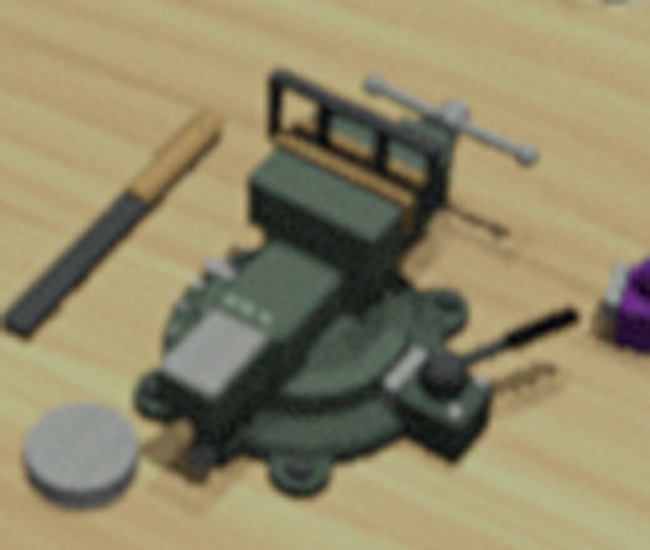

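The crop confirms it: the dark-green housing with the black hub at crop (173,263) is joined to the base rim opposite the scale, so it is the real lock. The pointer is at (415-440,280) on the right-hand rim. Next I'll measure the poses.

```bash
python3 - <<'E'
from h import *
a=np.load('top0.npz'); c=(a['K'],a['dist'],a['R'],a['t']); T=lambda p:np.array(p,float)/4.2-0.4+[225,135]
P=onplane(c,[T(p) for p in [(300,78),(363,80),(358,163),(300,160)]],.102); print('anvil',P)
print('base sides',onplane(c,[T((203,275)),T((455,280))],.022))
print('lugs',onplane(c,[T(p) for p in [(258,152),(410,160),(402,397),(240,390)]],.015))
print('hub',onplane(c,[T((173,263))],.07),'tip',onplane(c,[T((107,384))],.062))
print('ptr',onplane(c,[T(p) for p in [(403,273),(425,281),(452,285)]],.026))
print('jaw rear corners z.15',onplane(c,[T(p) for p in [(247,263),(388,268)]],.15), onplane(c,[T(p) for p in [(238,402),(387,407)]],.15))
print('die ends',onplane(c,[T(p) for p in [(218,330),(408,336)]],.193))
print('spare corners',onplane(c,[T(p) for p in [(12,88),(105,115),(135,0)]],.024))
print('marks',onplane(c,[T(p) for p in [(390,173),(413,197),(432,223),(442,252),(440,317)]],.022))
# depth map points
z=np.load('top0.npz')['d']; vv,uu=np.mgrid[130:280,220:370]; uv=np.c_[uu.ravel(),vv.ravel()]
o,D=ray(c,uv); W=o+D*z[130:280,220:370].ravel()[:,None]
m=(W[:,2]>.09)&(W[:,2]<.112); q=W[m]; print(len(q),q.min(0),q.max(0))
E
```

```text
anvil [[ 6.79009329e-01  3.89451317e-02  1.02000000e-01]
 [ 6.76751217e-01 -4.98957973e-03  1.02000000e-01]
 [ 6.18420844e-01 -4.92656462e-04  1.02000000e-01]
 [ 6.21294206e-01  3.97826141e-02  1.02000000e-01]]
base sides [[ 0.54878515  0.11598811  0.022     ]
 [ 0.5415909  -0.0689532   0.022     ]]
lugs [[ 0.64005657  0.07481973  0.015     ]
 [ 0.63192316 -0.03776374  0.015     ]
 [ 0.4566851  -0.02843736  0.015     ]
 [ 0.46406092  0.09050363  0.015     ]]
hub [[0.55390272 0.13252404 0.07      ]] tip [[0.46913249 0.18150225 0.062     ]]
ptr [[ 0.5471496  -0.03086028  0.026     ]
 [ 0.54097425 -0.04684207  0.026     ]
 [ 0.53766567 -0.06653896  0.026     ]]
jaw rear corners z.15 [[ 0.54603676  0.07399754  0.15      ]
 [ 0.54090355 -0.01996804  0.15      ]] [[ 0.4535769   0.08127791  0.15      ]
 [ 0.44841176 -0.01755591  0.15      ]]
die ends [[ 0.49949429  0.09004986  0.193     ]
 [ 0.49333035 -0.03199221  0.193     ]]
spare corners [[0.69044939 0.25635868 0.024     ]
 [0.66866486 0.18712494 0.024     ]
 [0.75467716 0.16438083 0.024     ]]
marks [[ 0.62156626 -0.0227465   0.022     ]
 [ 0.60344945 -0.03934261  0.022     ]
 [ 0.5839475  -0.05293511  0.022     ]
 [ 0.56239791 -0.05984182  0.022     ]
 [ 0.51460985 -0.05737786  0.022     ]]
1266 [ 0.35855304 -0.02821591  0.09000091] [0.68057461 0.10831903 0.11141856]
```

>>> play_rows:
  plan:
    - [[-6,3,-4,0,0,0],[-10,8,-8,0,0,0],[-10,11,-14,-0.3,0,0],[-10,14,-20,-0.6,0,0],[-10,17.5,-26,-0.8,0,0]]
  hand: 1

```text
time_s: 0.78
tcp_pos: [0.3747, 0.361, 0.2986]
ee_rot: [[0.0, -0.208, -0.978], [0.001, -0.978, 0.208], [-1.0, -0.001, -0.0]]
wrist_force: [0.9, 0.6, 0.1]
gripper_width: 1.003
```

```bash
cat >> h.py <<'E'
from scipy.spatial.transform import Rotation as Ro
def down(az): # tool x down, tool y at azimuth az
    a=np.radians(az); y=np.array([np.cos(a),np.sin(a),0]); x=np.array([0,0,-1.]); return np.c_[x,y,np.cross(x,y)]
def rel(p,az,s=None):
    s=s or r.sense(); R=s['ee_rot']; d=R.T@(np.array(p)-s['tcp_pos'])*100; w=np.degrees(Ro.from_matrix(R.T@down(az)).as_rotvec())/10
    return np.round(np.r_[d,w],2)
E
python3 - <<'E'
from h import *
s=r.sense(); print(s['time_s'],s['tcp_pos'],s['joints']); print(rel((.65,.0,.30),266.8))
c=cal('wrist'); print(c[2][2])
E
```

```text
0.775 [0.37474128 0.36097822 0.29860917] [ 6.18112896e+01  8.44317721e+00 -3.95966743e+00 -3.94178875e-03
 -7.75473083e+01  1.62017900e+01]
[ -0.16  29.59 -34.42  -0.88  -0.     0.  ]
[-0.29470576  0.06364492 -0.95346622]
```

>>> play_rows:
  plan:
    - [[0,4,-4.5,-0.1,0,0],[0,8,-9,-0.2,0,0],[0,12,-13.5,-0.4,0,0],[0,16,-18,-0.6,0,0],[0,20,-22.5,-0.7,0,0]]

```text
time_s: 1.4
tcp_pos: [0.5528, 0.1181, 0.2981]
ee_rot: [[-0.0, -0.088, -0.996], [0.0, -0.996, 0.088], [-1.0, -0.0, 0.0]]
wrist_force: [-0.4, 1.4, -0.4]
gripper_width: 0.998
```

>>> play_rows:
  plan:
    - [[0,4,-4.5,-0.1,0,0],[0,8,-9,-0.2,0,0],[0,9.5,-12,-0.2,0,0],[0,9.5,-12,-0.2,0,0],[0,9.5,-12,-0.2,0,0]]

```text
time_s: 2.02
tcp_pos: [0.6626, 0.0147, 0.2977]
ee_rot: [[-0.001, -0.054, -0.999], [-0.0, -0.999, 0.054], [-1.0, 0.0, 0.001]]
wrist_force: [0.1, 0.1, 0.2]
gripper_width: 1.001
```

```bash
python3 - <<'E'
from h import *
s=r.sense(); print(s['time_s'],s['tcp_pos'],s['joints'])
n='wrist'; c=cal(n); im,d=r.capture(n); cv2.imwrite(f'pics/{n}1.png',im); np.savez(f'{n}1.npz',im=im,d=d,K=c[0],dist=c[1],R=c[2],t=c[3])
E
```

```text
2.025 [0.66260172 0.01474534 0.29774408] [ 1.52186654e+01  2.34608297e+01  1.65366687e+01 -1.62436417e-02
 -8.31420708e+01  7.16859421e+01]
```

View pics/wrist1.png

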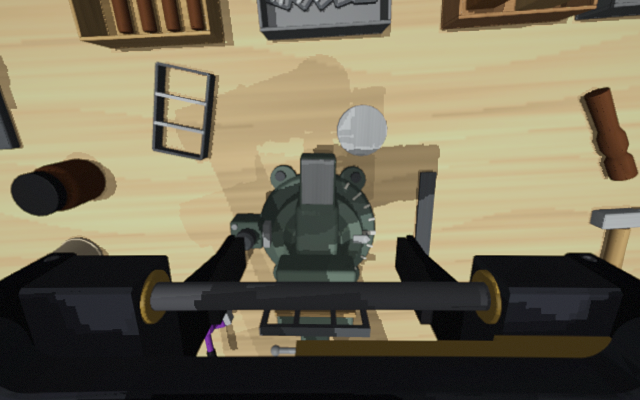

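```bash
python3 - <<'E'
from h import *
a=np.load('wrist1.npz'); im=a['im'][140:270,220:400]; cv2.imwrite('pics/w1c.png',cv2.resize(im,None,fx=4.4,fy=4.4,interpolation=cv2.INTER_CUBIC))
E
```

```text
(no output)
```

View pics/w1c.png

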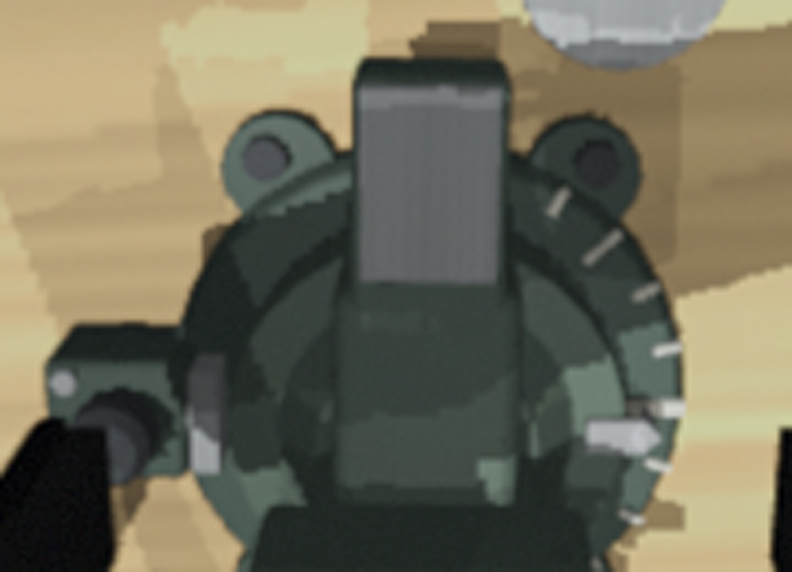

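```bash
python3 - <<'E'
from h import *
a=np.load('wrist1.npz'); c=(a['K'],a['dist'],a['R'],a['t']); T=lambda p:np.array(p,float)/4.4-.4+[220,140]
M=[(558,203),(602,247),(646,292),(667,350),(668,408),(658,465),(630,517)]
P=onplane(c,[T(p) for p in M],.0225)[:,:2]
# outer ends -> circle fit
E=[(568,190),(620,233),(660,288),(681,347),(683,408),(669,470),(642,522)]
Q=onplane(c,[T(p) for p in E],.0225)[:,:2]
A=np.c_[2*Q,np.ones(len(Q))]; x=np.linalg.lstsq(A,(Q**2).sum(1),rcond=None)[0]; print('centre fit',x[:2],np.sqrt(x[2]+x[0]**2+x[1]**2))
for ax in (x[:2],np.array([.5475,.0247])):
    print(np.degrees(np.arctan2(*(P-ax).T[::-1])).round(1))
    for z in(.026,.03,.034):
        p=onplane(c,[T((662,440)),T((588,433))],z)[:,:2]-ax; print(z,np.degrees(np.arctan2(p[:,1],p[:,0])).round(1),np.linalg.norm(p,axis=1))
print('lugs',onplane(c,[T((268,158)),T((597,162))],.015))
V=onplane(c,[T(p) for p in [(358,95),(505,95),(500,283),(357,283)]],.102);print('anvil',V)
m=(V[0]+V[1]-V[2]-V[3])[:2]; print(np.degrees(np.arctan2(m[1],m[0])))
E
```

```text
centre fit [0.5452269  0.02670143] 0.09486304401303214
[ -34.7  -49.5  -64.6  -79.8  -94.4 -109.3 -124.3]
0.026 [-101.8 -103.1] [0.08789461 0.06054967]
0.03 [-100.6 -101.4] [0.08693391 0.05979693]
0.034 [-99.5 -99.7] [0.08600894 0.05909597]
[ -34.5  -49.8  -65.4  -81.   -96.  -111.1 -126.3]
0.026 [-103.5 -105.6] [0.08643999 0.05917402]
0.03 [-102.4 -104. ] [0.08542632 0.0583433 ]
0.034 [-101.2 -102.3] [0.08444779 0.05756359]
lugs [[ 0.63837394  0.07685593  0.015     ]
 [ 0.6306177  -0.03878325  0.015     ]]
anvil [[ 6.75035386e-01  3.72521166e-02  1.02000000e-01]
 [ 6.72771711e-01 -4.24598077e-03  1.02000000e-01]
 [ 6.16845138e-01 -4.98667881e-04  1.02000000e-01]
 [ 6.19146955e-01  4.16580028e-02  1.02000000e-01]]
-4.170447620649159
```

Marks count: zero is the thick one at crop (668,408), the 45° mark is the longer one at (602,247), and the base yaw is about -4.5°. The vise also points about -4°, so the swivel is about 0. I'll check the pointer height in the depth image and work out the grasp move.

```bash
python3 - <<'E'
from h import *
a=np.load('wrist1.npz'); c=(a['K'],a['dist'],a['R'],a['t']); T=lambda p:np.array(p,float)/4.4-.4+[220,140]
for p in [(655,438),(640,438),(600,433),(430,180),(430,350),(430,450),(125,430)]:
    uv=T(p); o,D=ray(c,[uv]); print(p,(o+D*a['d'][int(round(uv[1])),int(round(uv[0]))]).round(4))
print(rel((.651,.0185,.298),266.2),rel((.651,.0185,.07),266.2))
E
```

```text
(655, 438) [[ 0.5403 -0.0531  0.0515]]
(640, 438) [[ 0.5399 -0.0481  0.05  ]]
(600, 433) [[ 0.5423 -0.0343  0.0495]]
(430, 180) [[0.6495 0.0183 0.1031]]
(430, 350) [[0.5971 0.0213 0.1026]]
(430, 450) [[0.5643 0.0232 0.1026]]
(125, 430) [[0.5614 0.1249 0.0695]]
[ 0.03 -0.27  1.16  0.07  0.    0.  ] [22.83 -0.27  1.15  0.07  0.    0.  ]
```

The pointer lies at z≈0.05 at azimuth -94°, on the zero mark, so the swivel starts at 0. I need +45°.

>>> play_rows:
  plan:
    - [[5,-0.3,1.2,0.1,0,0],[10,-0.3,1.2,0.1,0,0],[14,-0.3,1.2,0.1,0,0],[16,-0.3,1.2,0.1,0,0],[18,-0.3,1.2,0.1,0,0]]

```text
time_s: 2.7
tcp_pos: [0.6505, 0.0194, 0.1183]
ee_rot: [[0.001, -0.069, -0.998], [0.0, -0.998, 0.069], [-1.0, -0.0, -0.001]]
wrist_force: [-0.1, 0.2, -0.6]
gripper_width: 1.001
```

>>> play_rows:
  plan:
    - [[2,0,0,0,0,0],[4,0,0,0,0,0],[4.8,0,0,0,0,0],[4.8,0,0,0,0,0],[4.8,0,0,0,0,0]]

```text
time_s: 3.32
tcp_pos: [0.6519, 0.0186, 0.0715]
ee_rot: [[0.002, -0.071, -0.997], [0.0, -0.997, 0.071], [-1.0, -0.0, -0.002]]
wrist_force: [0.2, 0.9, 1.1]
gripper_width: 1.001
```

```bash
python3 - <<'E'
from h import *
s=r.sense(); print(s['wrist_force'],s['moment'],s['tcp_pos']); print(rel((.651,.0185,.07),266.2))
n='wrist'; c=cal(n); im,d=r.capture(n); cv2.imwrite(f'pics/{n}2.png',im)
E
```

```text
[0.15020416 0.86092332 1.09851533] [-0.02747732 -0.07862435  0.01401665] [0.65190552 0.01857352 0.07153863]
[ 0.15  0.01  0.09 -0.03 -0.01  0.  ]
```

View pics/wrist2.png

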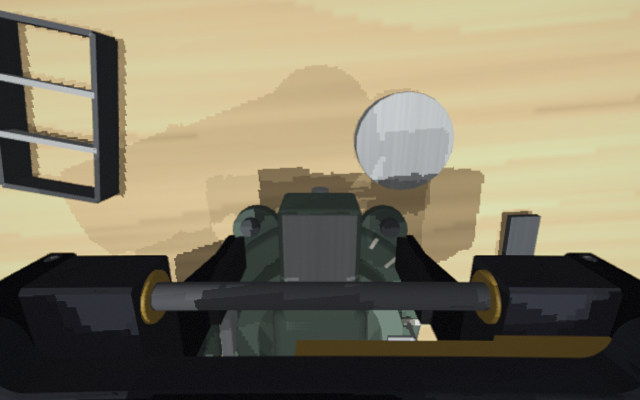

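The fingers straddle the anvil bar (picture 280-360). Now I close them.

>>> play_rows:
  plan:
    - [[0,0,0,0,0,0],[0,0,0,0,0,0],[0,0,0,0,0,0],[0,0,0,0,0,0],[0,0,0,0,0,0]]
  hand: 0

```text
time_s: 4.0
tcp_pos: [0.6514, 0.0187, 0.0702]
ee_rot: [[0.001, -0.072, -0.997], [0.001, -0.997, 0.072], [-1.0, -0.001, -0.0]]
wrist_force: [-0.3, 2.8, 1.8]
gripper_width: 0.522
```

```bash
python3 - <<'E'
from h import *
s=r.sense(); print(s['wrist_force'],s['moment'],s['tcp_pos'],s['gripper_width'])
ax=np.array([.546,.026]); p0=s['tcp_pos'][:2]-ax; R=s['ee_rot']
for d in (6,12,18,24,30,36,42,48):
    q=Ro.from_euler('z',d,degrees=True).as_matrix(); P=np.r_[ax,0]+q@np.r_[p0,0]; P[2]=s['tcp_pos'][2]
    print(d,(R.T@(P-s['tcp_pos'])*100).round(2),-d/10)
E
```

```text
[-0.29421443  2.78843587  1.81860345] [0.86757629 0.17382479 0.04213081] [0.6514331  0.01872674 0.07016489] 0.5224552635788107
6 [ 0.   -1.1   0.06] -0.6
12 [ 0.   -2.2   0.24] -1.2
18 [ 0.   -3.26  0.53] -1.8
24 [ 0.   -4.3   0.93] -2.4
30 [ 0.   -5.28  1.43] -3.0
36 [ 0.01 -6.21  2.04] -3.6
42 [ 0.01 -7.06  2.74] -4.2
48 [ 0.01 -7.84  3.52] -4.8
```

>>> play_rows:
  plan:
    - [[0,-0.7,0.0,-0.4,0,0],[0,-1.5,0.1,-0.8,0,0],[0,-2.2,0.2,-1.2,0,0],[0,-2.9,0.4,-1.6,0,0],[0,-3.6,0.6,-2.0,0,0]]

```text
time_s: 4.62
tcp_pos: [0.6481, 0.0494, 0.0701]
ee_rot: [[-0.001, 0.275, -0.961], [-0.007, -0.961, -0.275], [-1.0, 0.007, 0.003]]
wrist_force: [7.4, -24.5, -4.4]
gripper_width: 0.532
```

```bash
cat > sw.py <<'E'
from h import *
s=r.sense(); print(s['wrist_force'].round(1),s['moment'].round(2),s['tcp_pos'],s['gripper_width'])
ax=np.array([.546,.026]); p0=s['tcp_pos'][:2]-ax; R=s['ee_rot']
print('tcp az',np.degrees(np.arctan2(p0[1],p0[0])),'r',np.linalg.norm(p0),'tool y az',np.degrees(np.arctan2(R[1,1],R[0,1])))
for d in (4,8,12,16,20):
    q=Ro.from_euler('z',d,degrees=True).as_matrix(); P=np.r_[ax,0]+q@np.r_[p0,0]; P[2]=s['tcp_pos'][2]
    print(d,(R.T@(P-s['tcp_pos'])*100).round(2),-d/10)
E
python3 sw.py
```

```text
[  7.4 -24.5  -4.4] [-7.3  -2.25 -0.98] [0.64806323 0.04938872 0.07005708] 0.531903275727123
tcp az 12.906996925139001 r 0.10470881108599532 tool y az -74.04495201455988
4 [-0.   -0.73 -0.01] -0.4
8 [-0.01 -1.46  0.02] -0.8
12 [-0.01 -2.19  0.11] -1.2
16 [-0.02 -2.9   0.25] -1.6
20 [-0.02 -3.61  0.44] -2.0
```

>>> play_rows:
  plan:
    - [[0,-0.5,0.0,-0.3,0,0],[0,-1.1,0.0,-0.6,0,0],[0,-1.6,0.0,-0.9,0,0],[0,-2.2,0.1,-1.2,0,0],[0,-2.2,0.1,-1.2,0,0]]

```text
time_s: 5.25
tcp_pos: [0.6401, 0.0728, 0.0701]
ee_rot: [[-0.003, 0.47, -0.883], [-0.004, -0.883, -0.47], [-1.0, 0.003, 0.004]]
wrist_force: [0.6, -7.3, 0.2]
gripper_width: 0.526
```

```bash
python3 sw.py
```

```text
[ 0.6 -7.3  0.2] [-2.2  -0.2   0.53] [0.64006191 0.07283333 0.07007444] 0.5257282029548986
tcp az 26.46866906780753 r 0.10507617783940884 tool y az -61.97043260466582
4 [-0.   -0.73  0.01] -0.4
8 [-0.   -1.46  0.06] -0.8
12 [-0.   -2.19  0.17] -1.2
16 [-0.01 -2.91  0.33] -1.6
20 [-0.01 -3.61  0.54] -2.0
```

>>> play_rows:
  plan:
    - [[0,-0.5,0.0,-0.3,0,0],[0,-1.1,0.0,-0.6,0,0],[0,-1.6,0.1,-0.9,0,0],[0,-2.1,0.1,-1.15,0,0],[0,-2.5,0.2,-1.4,0,0]]

```text
time_s: 5.88
tcp_pos: [0.626, 0.0946, 0.0701]
ee_rot: [[-0.004, 0.67, -0.742], [-0.004, -0.742, -0.67], [-1.0, 0.0, 0.005]]
wrist_force: [-2.0, -6.0, 2.3]
gripper_width: 0.523
```

```bash
python3 sw.py
```

```text
[-2.  -6.   2.3] [-1.95  0.36  0.38] [0.62596415 0.09460535 0.07007684] 0.5232485755828187
tcp az 40.627990129837066 r 0.10536108940237958 tool y az -47.94175022474415
4 [-0.   -0.74  0.01] -0.4
8 [-0.   -1.47  0.07] -0.8
12 [ 0.   -2.2   0.18] -1.2
16 [ 0.   -2.91  0.34] -1.6
20 [ 0.   -3.62  0.55] -2.0
```

That is at the 45° click. I'll let it rest, open, and look.

>>> play_rows:
  plan:
    - [[0,0,0,0,0,0],[0,0,0,0,0,0],[0,0,0,0,0,0]]
  hand: 1

```text
time_s: 6.25
tcp_pos: [0.6278, 0.0971, 0.0703]
ee_rot: [[0.001, 0.668, -0.744], [0.001, -0.744, -0.668], [-1.0, 0.0, -0.001]]
wrist_force: [-0.1, -0.1, -0.1]
gripper_width: 0.781
```

```bash
python3 sw.py
```

```text
[-0.1 -0.1 -0.1] [-0.1  -0.02  0.03] [0.62776641 0.09714407 0.07028502] 0.7814411308448483
tcp az 41.02617861221301 r 0.10838461730860266 tool y az -48.10193933085395
4 [-0.   -0.76  0.01] -0.4
8 [-0.   -1.51  0.08] -0.8
12 [-0.   -2.26  0.2 ] -1.2
16 [-0.   -2.99  0.37] -1.6
20 [-0.   -3.72  0.6 ] -2.0
```

>>> play_rows:
  plan:
    - [[0,0,0,0,0,0],[-4,0,0,0,0,0],[-9,0,0,0,0,0],[-15,0,0,0,0,0],[-15,0,0,0,0,0]]

```text
time_s: 6.88
tcp_pos: [0.6307, 0.0974, 0.227]
ee_rot: [[0.013, 0.668, -0.744], [0.004, -0.744, -0.668], [-1.0, 0.006, -0.012]]
wrist_force: [0.4, -0.0, -0.7]
gripper_width: 0.995
```

```bash
python3 - <<'E'
from h import *
for n in ['top','wrist']:
    s=r.sense();c=cal(n); im,d=r.capture(n); np.savez(f'{n}3.npz',im=im,d=d,K=c[0],dist=c[1],R=c[2],t=c[3]); cv2.imwrite(f'pics/{n}3.png',im)
print(s['tcp_pos'],s['wrist_force'],s['gripper_width'])
im=cv2.imread('pics/top3.png')[135:275,225:365]; cv2.imwrite('pics/top3c.png',cv2.resize(im,None,fx=4.2,fy=4.2,interpolation=cv2.INTER_CUBIC))
E
```

```text
[0.6286793  0.09716173 0.22330135] [-0.20283619  0.07235052 -0.81831176] 1.0010678036491552
```

View pics/top3c.png

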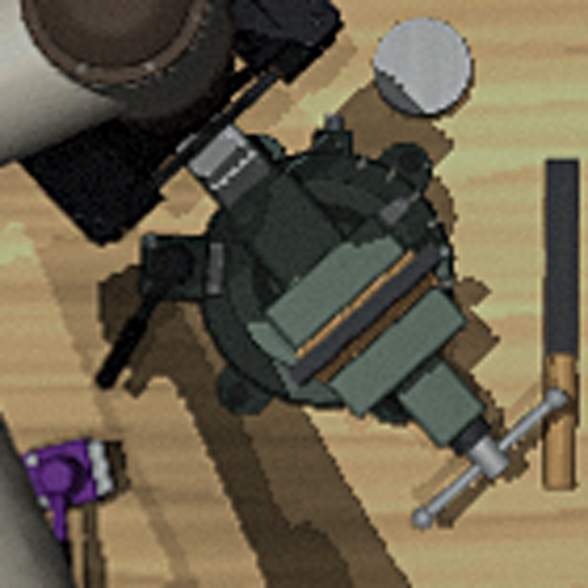

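View pics/wrist3.png

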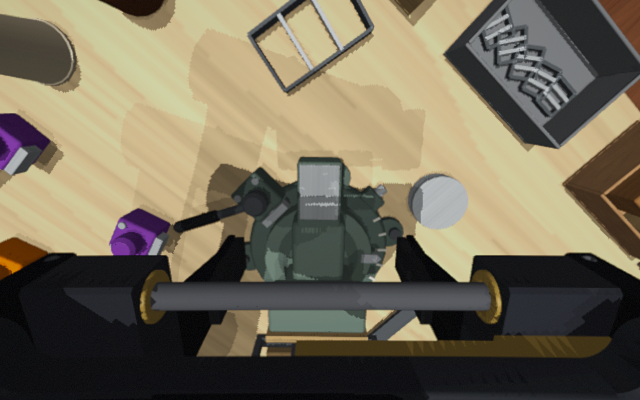

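The vise is turned and the lever is untouched: grip tip at top-crop (107,384), the same as before. The pointer is at (398,207), near the 45° mark. I'll check the angle and the lever geometry.

```bash
python3 - <<'E'
from h import *
a=np.load('top3.npz'); c=(a['K'],a['dist'],a['R'],a['t']); T=lambda p:np.array(p,float)/4.2-0.4+[225,135]
def az(p,z):
    P=onplane(c,[T(q) for q in p],z); d=P[1]-P[0]; return np.degrees(np.arctan2(d[1],d[0]))
print('die',az([(218,330),(408,336)],.193),az([(303,371),(431,256)],.193), az([(295,374),(435,250)],.193))
print('jaw front edge before/after',az([(238,402),(387,407)],.15),az([(360,413),(467,323)],.15))
print('ptr',onplane(c,[T((398,207))],.05))
a=np.load('wrist3.npz'); c=(a['K'],a['dist'],a['R'],a['t'])
hub=onplane(c,[(257,196)],.07)[0]; tip=onplane(c,[(180,225)],.066)[0]; print(hub,tip,np.linalg.norm((tip-hub)[:2]),np.degrees(np.arctan2(*(tip-hub)[:2][::-1])))
d=a['d']
for uv in [(257,198),(215,214),(190,222),(225,211)]:
    o,D=ray(c,[uv]); print(uv,(o+D*d[uv[1],uv[0]]).round(4))
im=a['im'][140:270,150:400]; cv2.imwrite('pics/w3c.png',cv2.resize(im,None,fx=3.2,fy=3.2,interpolation=cv2.INTER_CUBIC))
E
```

```text
die -92.8913648650752 -49.08229405276777 -49.485241113826234
jaw front edge before/after -92.99160810306526 -51.05177579208292
ptr [[ 0.59306123 -0.02799619  0.05      ]]
[0.56564379 0.13713726 0.07      ] [0.47522422 0.18249232 0.066     ] 0.10115721017399479 153.3613526222734
(257, 198) [[0.5638 0.1356 0.07  ]]
(215, 214) [[0.5143 0.1599 0.0667]]
(190, 222) [[0.4884 0.1756 0.0697]]
(225, 211) [[0.5246 0.1534 0.0656]]
```

View pics/w3c.png

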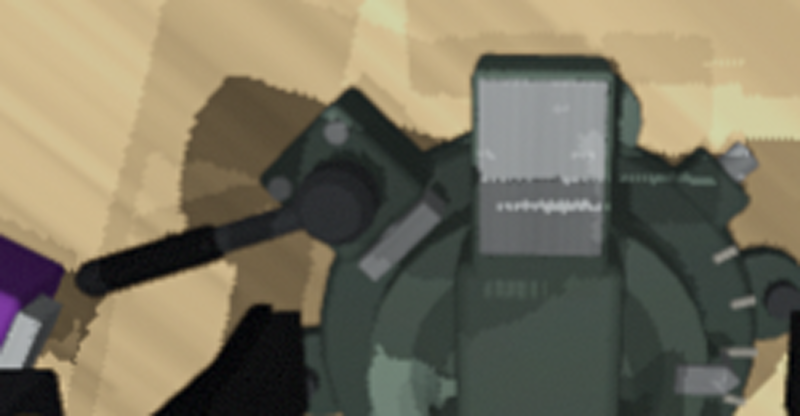

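The pointer sits at azimuth -49° against a zero of -94.5°, so it is in the 45° click. Lever: hub at (0.555,0.1335), pointing to about 150° in world. I'll shut the fingers and approach from the lever's counter-clockwise side.

```bash
python3 - <<'E'
from h import *
print(rel((.469,.145,.24),340),r.sense()['joints'])
E
```

```text
[-1.930e+00 -1.416e+01  8.570e+00 -2.810e+00 -1.000e-02 -0.000e+00] [ 2.33338010e+01  2.22040884e+01  3.89138737e+00 -4.32335256e-02
 -7.15954955e+01  1.08565554e+02]
```

>>> play_rows:
  plan:
    - [[-2,-3,2,-0.5,0,0],[-2,-7,4,-1.3,0,0],[-2,-11,6.5,-2,0,0],[-2,-14.2,8.6,-2.8,0,0],[-2,-14.2,8.6,-2.8,0,0]]
  hand: 0

```text
time_s: 7.6
tcp_pos: [0.4659, 0.1447, 0.2391]
ee_rot: [[-0.003, 0.94, -0.341], [-0.001, -0.341, -0.94], [-1.0, -0.002, 0.002]]
wrist_force: [0.5, -0.0, -0.5]
gripper_width: 0.518
```

>>> play_rows:
  plan:
    - [[0,0,0,0,0,0],[0,0,0,0,0,0],[0,0,0,0,0,0],[0,0,0,0,0,0]]

```text
time_s: 8.1
tcp_pos: [0.4689, 0.1446, 0.2399]
ee_rot: [[-0.001, 0.939, -0.344], [-0.0, -0.344, -0.939], [-1.0, -0.0, 0.001]]
wrist_force: [1.2, 0.2, -0.1]
gripper_width: 0.067
```

```bash
python3 - <<'E'
from h import *
s=r.sense(); print(s['tcp_pos'],s['wrist_force'].round(2),s['gripper_width'])
n='wrist'; c=cal(n); im,d=r.capture(n); cv2.imwrite(f'pics/{n}4.png',im); np.savez(f'{n}4.npz',im=im,d=d,K=c[0],dist=c[1],R=c[2],t=c[3])
print(proj(c,[(.555,.1335,.07),(.4667,.1845,.066),(.469,.145,.047)]))
E
```

```text
[0.46889595 0.14461995 0.23987952] [ 1.17  0.18 -0.07] 0.06690746791631529
[[393.84016481 158.20873071]
 [306.83067507 142.6026983 ]
 [320.51123945 170.03437624]]
```

View pics/wrist4.png

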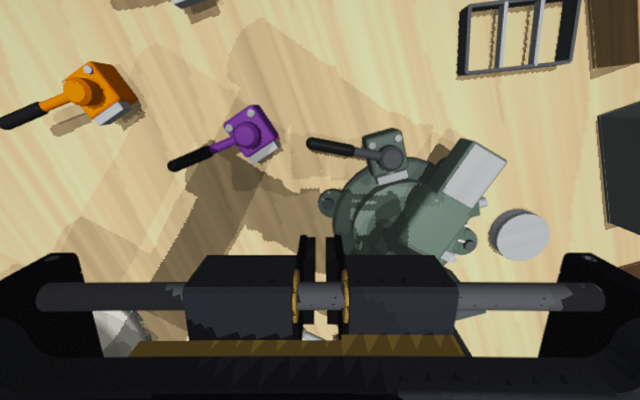

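The hub at (390,157) and grip tip at (310,142) match the predicted pixels, and the drop point at (320,170) is clear of both the lever and the purple look-alike at (250,130). Descending.

>>> play_rows:
  plan:
    - [[5,0,0,0,0,0],[10,0,0,0,0,0],[14.5,0,0,0,0,0],[18,0,0,0,0,0],[19.2,0,0,0,0,0]]

```text
time_s: 8.78
tcp_pos: [0.4676, 0.144, 0.0464]
ee_rot: [[-0.003, 0.939, -0.344], [-0.002, -0.344, -0.939], [-1.0, -0.002, 0.003]]
wrist_force: [0.5, 0.3, 0.0]
gripper_width: 0.007
```

>>> play_rows:
  plan:
    - [[0,0,0,0,0,0],[0,0,0,0,0,0],[0,0,0,0,0,0]]

```text
time_s: 9.15
tcp_pos: [0.4694, 0.1454, 0.0496]
ee_rot: [[0.003, 0.939, -0.344], [0.002, -0.344, -0.939], [-1.0, 0.002, -0.002]]
wrist_force: [0.4, 0.1, 0.7]
gripper_width: 0.011
```

```bash
cat > lv.py <<'E'
from h import *
import json,sys
H=np.array([.555,.1335])
F=np.array([r.sense()['wrist_force'] for _ in range(1)])
s=r.sense(); p=s['tcp_pos'][:2]-H; rad=np.linalg.norm(p); th=np.degrees(np.arctan2(p[1],p[0])); t=np.array([-np.sin(np.radians(th)),np.cos(np.radians(th))])
R=s['ee_rot']; phi=np.degrees(np.arctan2(R[1,1],R[0,1]))%360
print('t',round(s['time_s'],2),'F',s['wrist_force'].round(2),'Ftan(ccw+)',round(s['wrist_force'][:2]@t,2),'Frad',round(s['wrist_force'][:2]@(p/rad),2),'Mz',s['moment'].round(2),'tcp th',th.round(2),'rad',rad.round(4),'z',s['tcp_pos'][2].round(4),'phi',phi.round(1),'M/80mm eq')
dphi=float(sys.argv[1]) if len(sys.argv)>1 else 0
for d in (2,4,6,8,10,12,16,20):
    a=np.radians(th-d); P=np.r_[H+.085*np.array([np.cos(a),np.sin(a)]),.047]
    print(d,(R.T@(P-s['tcp_pos'])*100).round(2),d/10)
E
python3 lv.py
```

```text
t 9.15 F [0.36 0.14 0.72] Ftan(ccw+) -0.19 Frad -0.33 Mz [-0.04 -0.05  0.01] tcp th 172.08 rad 0.0864 z 0.0496 phi 339.9 M/80mm eq
2 [ 0.26  0.08 -0.32] 0.2
4 [ 0.26  0.03 -0.61] 0.4
6 [ 0.26 -0.01 -0.91] 0.6
8 [ 0.26 -0.03 -1.2 ] 0.8
10 [ 0.26 -0.05 -1.5 ] 1.0
12 [ 0.26 -0.06 -1.8 ] 1.2
16 [ 0.26 -0.04 -2.39] 1.6
20 [ 0.27  0.02 -2.98] 2.0
```

>>> play_rows:
  plan:
    - [[0.1,0,-0.3,0,0,0],[0.2,0,-0.6,0,0,0],[0.2,0,-0.9,0.0,0,0],[0.2,0,-1.2,0.0,0,0],[0.2,0,-1.5,0.0,0,0]]

```text
time_s: 9.78
tcp_pos: [0.4738, 0.1591, 0.0462]
ee_rot: [[-0.0, 0.939, -0.344], [-0.0, -0.344, -0.939], [-1.0, -0.0, 0.0]]
wrist_force: [-0.2, -0.6, -0.0]
gripper_width: 0.002
```

```bash
python3 lv.py
```

```text
t 9.78 F [-0.23 -0.57 -0.  ] Ftan(ccw+) 0.62 Frad 0.05 Mz [-0.07 -0.09 -0.04] tcp th 162.49 rad 0.0852 z 0.0462 phi 339.9 M/80mm eq
2 [-0.08  0.01 -0.3 ] 0.2
4 [-0.08  0.01 -0.59] 0.4
6 [-0.08  0.02 -0.89] 0.6
8 [-0.08  0.05 -1.19] 0.8
10 [-0.08  0.08 -1.48] 1.0
12 [-0.08  0.12 -1.77] 1.2
16 [-0.08  0.24 -2.36] 1.6
20 [-0.08  0.4  -2.93] 2.0
```

>>> play_rows:
  plan:
    - [[0,0,-0.25,0.1,0,0],[0,0,-0.5,0.3,0,0],[0,0,-0.75,0.5,0,0],[0,0,-1.0,0.6,0,0],[0,0,-1.2,0.8,0,0]]

```text
time_s: 10.4
tcp_pos: [0.4778, 0.1703, 0.0462]
ee_rot: [[-0.0, 0.881, -0.473], [-0.0, -0.473, -0.881], [-1.0, -0.0, 0.0]]
wrist_force: [0.3, -0.4, -0.7]
gripper_width: 0.01
```

```bash
python3 lv.py
```

```text
t 10.4 F [ 0.3  -0.44 -0.68] Ftan(ccw+) 0.27 Frad -0.46 Mz [-0.17 -0.11 -0.07] tcp th 154.51 rad 0.0855 z 0.0462 phi 331.8 M/80mm eq
2 [-0.08  0.04 -0.3 ] 0.2
4 [-0.08  0.04 -0.6 ] 0.4
6 [-0.08  0.05 -0.89] 0.6
8 [-0.08  0.07 -1.19] 0.8
10 [-0.08  0.11 -1.48] 1.0
12 [-0.08  0.15 -1.78] 1.2
16 [-0.08  0.27 -2.36] 1.6
20 [-0.08  0.42 -2.93] 2.0
```

```bash
python3 - <<'E'
from h import *
n='wrist'; c=cal(n); im,d=r.capture(n); cv2.imwrite(f'pics/{n}5.png',im); np.savez(f'{n}5.npz',im=im,d=d,K=c[0],dist=c[1],R=c[2],t=c[3])
print(proj(c,[(.555,.1335,.07),(.4667,.1845,.066),r.sense()['tcp_pos']]))
n='scene'; c=cal(n); im,d=r.capture(n); cv2.imwrite(f'pics/{n}5.png',cv2.resize(im[140:290,265:465],None,fx=4,fy=4,interpolation=cv2.INTER_CUBIC))
E
```

```text
[[469.58475537 243.85252807]
 [292.3757838  235.7608415 ]
 [320.71239142 233.03325872]]
```

View pics/wrist5.png

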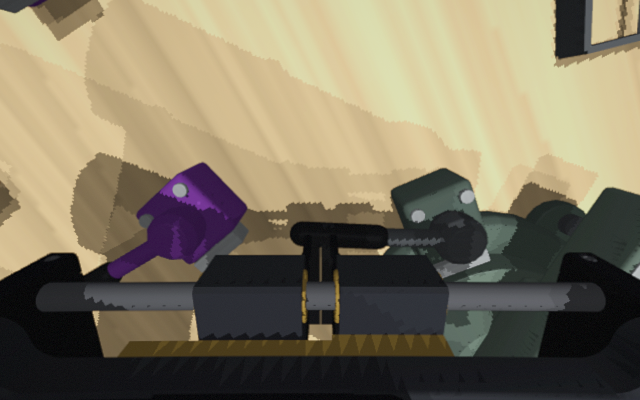

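View pics/scene5.png

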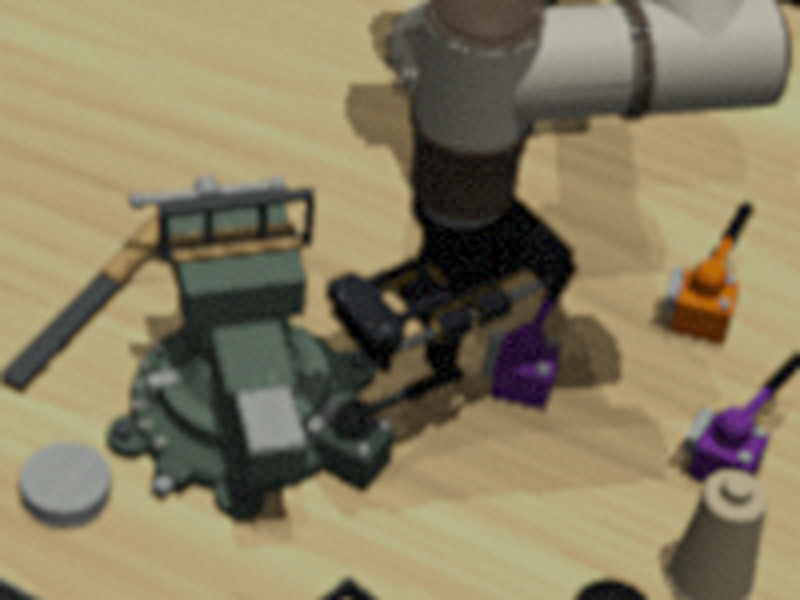

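The finger is just short of the grip at picture (325,235), and the purple look-alike at (190,220) is clear. I'll continue gently with a slight shift inward.

>>> play_rows:
  plan:
    - [[0,0.1,-0.2,0.1,0,0],[0,0.2,-0.4,0.2,0,0],[0,0.3,-0.6,0.4,0,0],[0,0.4,-0.8,0.5,0,0],[0,0.4,-0.9,0.6,0,0]]

```text
time_s: 11.12
tcp_pos: [0.4858, 0.1763, 0.0462]
ee_rot: [[0.0, 0.827, -0.562], [-0.0, -0.562, -0.827], [-1.0, 0.0, -0.0]]
wrist_force: [0.1, -0.2, 0.6]
gripper_width: 0.004
```

```bash
sed -i 's/H+.085/H+.081/' lv.py; python3 lv.py
```

```text
t 11.12 F [ 0.08 -0.22  0.64] Ftan(ccw+) 0.14 Frad -0.18 Mz [-0.23  0.   -0.01] tcp th 148.27 rad 0.0814 z 0.0462 phi 325.8 M/80mm eq
2 [-0.08  0.03 -0.28] 0.2
4 [-0.08  0.04 -0.57] 0.4
6 [-0.08  0.05 -0.85] 0.6
8 [-0.08  0.07 -1.13] 0.8
10 [-0.08  0.1  -1.41] 1.0
12 [-0.08  0.14 -1.69] 1.2
16 [-0.08  0.26 -2.25] 1.6
20 [-0.08  0.41 -2.79] 2.0
```

```bash
python3 - <<'E'
from h import *
n='wrist'; c=cal(n); im,d=r.capture(n); np.savez(f'{n}6.npz',im=im,d=d,K=c[0],dist=c[1],R=c[2],t=c[3])
cv2.imwrite(f'pics/{n}6.png',cv2.resize(im[180:300,240:520],None,fx=2.8,fy=2.8,interpolation=cv2.INTER_CUBIC))
for uv in [(310,232),(330,232),(360,232),(375,233),(400,235),(420,236)]:
    o,D=ray(c,[uv]); print(uv,(o+D*d[uv[1],uv[0]]).round(4))
E
```

```text
(310, 232) [[0.4685 0.1658 0.002 ]]
(330, 232) [[0.4817 0.1564 0.001 ]]
(360, 232) [[0.5016 0.1423 0.    ]]
(375, 233) [[0.5114 0.1353 0.0012]]
(400, 235) [[0.5284 0.1537 0.0605]]
(420, 236) [[0.538  0.1478 0.063 ]]
```

View pics/wrist6.png

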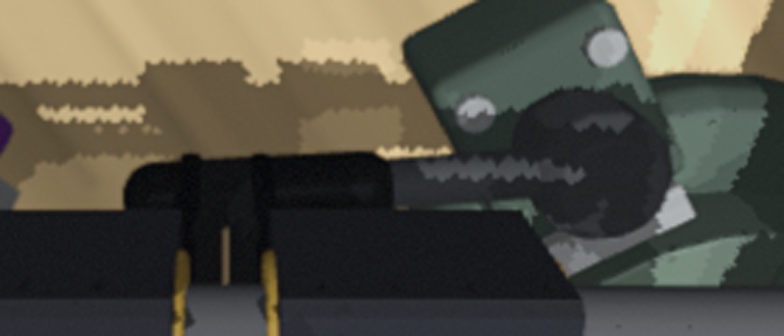

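```bash
python3 - <<'E'
from h import *
a=np.load('wrist6.npz'); c=(a['K'],a['dist'],a['R'],a['t'])
T=lambda p:np.array(p,float)/2.8-.3+[240,180]
hub=onplane(c,[T((592,165))],.07)[0]; tip=onplane(c,[T((130,188))],.062)[0]; print('now',hub,tip,np.linalg.norm((tip-hub)[:2]),np.degrees(np.arctan2(*(tip-hub)[:2][::-1])))
a=np.load('wrist5.npz'); c5=(a['K'],a['dist'],a['R'],a['t'])
hub=onplane(c5,[(460,237)],.07)[0]; tip=onplane(c5,[(291,234)],.062)[0]; print('5',hub,tip,np.degrees(np.arctan2(*(tip-hub)[:2][::-1])))
print(proj(c,[(.4858,.1763,z) for z in (.046,.07,.1)]))
# finger depth
d=np.load('wrist6.npz')['d']
for v in range(232,262,3):
  print(v,[ (lambda o,D:(o+D*d[v,u]).round(3)[0].tolist())(*ray(c,[(u,v)])) for u in (295,320,355)])
E
```

```text
now [0.55157303 0.14047756 0.07      ] [0.46752062 0.18646975 0.062     ] 0.09581277611590605 151.31319901540252
5 [0.55171258 0.14011423 0.07      ] [0.46534652 0.18447729 0.062     ] 152.8121048434821
[[320.48415994 233.25590146]
 [320.53590024 250.10682178]
 [320.6227834  278.38734513]]
232 [[0.458, 0.173, 0.002], [0.475, 0.161, 0.001], [0.498, 0.145, -0.0]]
235 [[0.456, 0.17, 0.0], [0.474, 0.159, 0.002], [0.506, 0.17, 0.062]]
238 [[0.475, 0.188, 0.062], [0.49, 0.183, 0.071], [0.506, 0.169, 0.064]]
241 [[0.475, 0.188, 0.065], [0.491, 0.184, 0.077], [0.505, 0.168, 0.067]]
244 [[0.475, 0.187, 0.067], [0.491, 0.184, 0.08], [0.504, 0.167, 0.068]]
247 [[0.474, 0.186, 0.068], [0.49, 0.184, 0.083], [0.503, 0.166, 0.069]]
250 [[0.473, 0.184, 0.068], [0.49, 0.184, 0.087], [0.502, 0.165, 0.069]]
253 [[0.472, 0.183, 0.07], [0.49, 0.184, 0.09], [0.501, 0.163, 0.068]]
256 [[0.5, 0.211, 0.146], [0.49, 0.183, 0.093], [0.515, 0.2, 0.146]]
259 [[0.5, 0.211, 0.147], [0.489, 0.182, 0.093], [0.515, 0.201, 0.149]]
```

```bash
python3 - <<'E'
from h import *
for n,tcp,az in (('wrist4',(.4689,.1446,.2399),339.9),('wrist1',(.6626,.0147,.2977),266.9)):
  a=np.load(n+'.npz'); c=(a['K'],a['dist'],a['R'],a['t']); d=a['d']; R=down(az)
  vv,uu=np.mgrid[200:262:1,180:460:1]; o,D=ray(c,np.c_[uu.ravel(),vv.ravel()]); W=o+D*d[200:262,180:460].ravel()[:,None]
  L=(W-np.array(tcp))@R*1000; m=(L[:,0]>-70)&(L[:,0]<30)&(np.abs(L[:,1])<62)&(np.abs(L[:,2])<25)
  print(n,m.sum(),L[m].min(0),L[m].max(0))
  for v in range(230,262,4):
    k=m&(vv.ravel()==v); 
    if k.any(): print(v,L[k][:,0].mean().round(1),L[k][:,2].mean().round(1),L[k][:,1].min().round(1),L[k][:,1].max().round(1))
E
```

```text
wrist4 913 [-55.23740315 -11.99045793 -10.90765045] [-22.78630095  11.5219688   -5.47153426]
238 -27.1 -9.3 -11.6 11.2
242 -32.2 -9.3 -11.8 11.4
246 -36.9 -9.2 -11.6 11.1
250 -41.5 -9.2 -11.7 11.2
254 -46.0 -9.2 -11.9 11.4
258 -49.7 -9.0 -11.7 11.1
wrist1 1418 [-55.29587199 -53.82733757 -11.21006447] [-22.64701278  55.1770736    6.66550915]
238 -26.8 -9.5 -51.7 52.6
242 -31.3 -9.2 -51.7 52.6
246 -35.0 -8.6 -51.6 53.1
250 -38.8 -8.1 -51.6 53.0
254 -42.3 -7.7 -52.2 53.1
258 -44.9 -6.8 -52.7 54.3
```

Depth shows the visible finger ends about 22 mm above the TCP, so the shut fingers have been skimming over the lever's top; the lever has hardly moved. I'll lift, back off, and go lower (TCP z about 0.03).

>>> play_rows:
  plan:
    - [[-2,0,0,0,0,0],[-2,0,1.5,0,0,0],[-2,0,3.2,0,0,0],[0,0,3.2,0,0,0],[1.6,0,3.2,0,0,0]]

```text
time_s: 11.8
tcp_pos: [0.4661, 0.1481, 0.0292]
ee_rot: [[-0.002, 0.827, -0.562], [-0.001, -0.562, -0.827], [-1.0, -0.001, 0.001]]
wrist_force: [0.9, -0.6, -0.2]
gripper_width: 0.004
```

>>> play_rows:
  plan:
    - [[0,0,0,0,0,0],[0,0,0,0,0,0]]

```text
time_s: 12.05
tcp_pos: [0.4675, 0.1493, 0.0304]
ee_rot: [[0.0, 0.828, -0.561], [-0.0, -0.561, -0.828], [-1.0, 0.0, 0.0]]
wrist_force: [0.2, 0.1, 0.6]
gripper_width: 0.002
```

```bash
sed -i 's/.047\]/.030]/' lv.py; python3 lv.py; python3 - <<'E'
from h import *
n='wrist'; c=cal(n); im,d=r.capture(n); np.savez(f'{n}7.npz',im=im,d=d,K=c[0],dist=c[1],R=c[2],t=c[3])
cv2.imwrite(f'pics/{n}7.png',im)
E
```

```text
t 12.05 F [0.24 0.06 0.56] Ftan(ccw+) -0.1 Frad -0.23 Mz [-0.05 -0.08 -0.03] tcp th 169.74 rad 0.0889 z 0.0304 phi 325.9 M/80mm eq
2 [ 0.04  0.62 -0.58] 0.2
4 [ 0.04  0.52 -0.85] 0.4
6 [ 0.04  0.42 -1.11] 0.6
8 [ 0.04  0.34 -1.38] 0.8
10 [ 0.04  0.27 -1.66] 1.0
12 [ 0.04  0.21 -1.93] 1.2
16 [ 0.04  0.11 -2.49] 1.6
20 [ 0.04  0.05 -3.05] 2.0
```

View pics/wrist7.png

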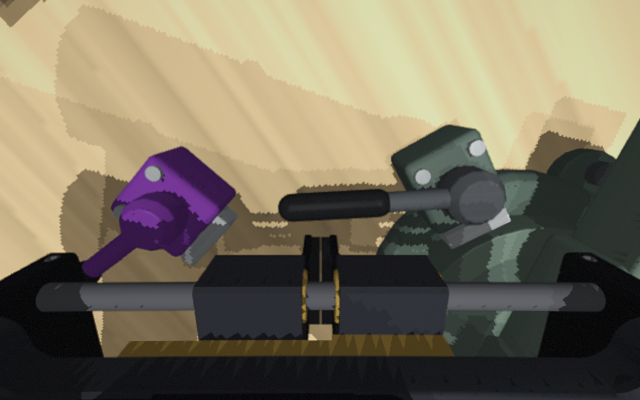

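The finger is now behind the lever (finger end at (320,237), lever at (280-390,205)). Advancing.

>>> play_rows:
  plan:
    - [[0,0.1,-0.3,0,0,0],[0,0.2,-0.6,0,0,0],[0,0.2,-0.9,0,0,0],[0,0.2,-1.2,0,0,0],[0,0.2,-1.5,0,0,0]]

```text
time_s: 12.72
tcp_pos: [0.4765, 0.1597, 0.0301]
ee_rot: [[-0.003, 0.828, -0.561], [-0.003, -0.561, -0.828], [-1.0, -0.001, 0.004]]
wrist_force: [-3.0, -3.7, 3.2]
gripper_width: 0.006
```

```bash
python3 lv.py
```

```text
t 12.72 F [-3.01 -3.73  3.16] Ftan(ccw+) 4.49 Frad 1.68 Mz [-1.35  0.61  0.07] tcp th 161.51 rad 0.0827 z 0.0301 phi 325.9 M/80mm eq
2 [ 0.    0.1  -0.32] 0.2
4 [ 0.    0.03 -0.6 ] 0.4
6 [ 0.   -0.02 -0.87] 0.6
8 [ 0.   -0.06 -1.15] 0.8
10 [-0.   -0.09 -1.43] 1.0
12 [-0.   -0.11 -1.72] 1.2
16 [-0.   -0.13 -2.28] 1.6
20 [-0.01 -0.11 -2.85] 2.0
```

Contact at 4.5 N tangential, which is the slack friction. Now swinging clockwise in about 8° steps.

>>> play_rows:
  plan:
    - [[0,0,-0.25,0.15,0,0],[0,0,-0.5,0.3,0,0],[0,0,-0.7,0.5,0,0],[0,0,-0.95,0.65,0,0],[0,-0.05,-1.15,0.8,0,0]]

```text
time_s: 13.35
tcp_pos: [0.4816, 0.1698, 0.0295]
ee_rot: [[-0.005, 0.74, -0.672], [-0.002, -0.672, -0.74], [-1.0, -0.002, 0.005]]
wrist_force: [-4.5, -2.6, 2.1]
gripper_width: 0.004
```

```bash
python3 lv.py
```

```text
t 13.35 F [-4.53 -2.58  2.06] Ftan(ccw+) 4.32 Frad 2.92 Mz [-0.83  1.29  0.02] tcp th 153.71 rad 0.0819 z 0.0295 phi 317.8 M/80mm eq
2 [-0.05  0.02 -0.3 ] 0.2
4 [-0.06 -0.05 -0.57] 0.4
6 [-0.06 -0.1  -0.85] 0.6
8 [-0.06 -0.15 -1.13] 0.8
10 [-0.06 -0.18 -1.41] 1.0
12 [-0.06 -0.2  -1.69] 1.2
16 [-0.06 -0.22 -2.26] 1.6
20 [-0.07 -0.2  -2.82] 2.0
```

```bash
cat >> lv.py <<'E'
pc=s['tcp_pos'][:2]-.0095*R[:2,2]-H; fx,fy=s['wrist_force'][:2]
print('EQ80', round((pc[0]*fy-pc[1]*fx)/.08,2),'lever th~',round(phi-180,1), 'pc r',np.linalg.norm(pc).round(4),'along -z', round(s['wrist_force']@R[:,2],2))
E
python3 lv.py | grep EQ
```

```text
EQ80 4.62 lever th~ 137.8 pc r 0.0798 along -z 4.96
```

>>> play_rows:
  plan:
    - [[0,0,-0.25,0.15,0,0],[0,0,-0.5,0.3,0,0],[0,-0.1,-0.75,0.5,0,0],[0,-0.1,-1.0,0.7,0,0],[0,-0.15,-1.3,0.9,0,0]]

```text
time_s: 13.98
tcp_pos: [0.4888, 0.1804, 0.0293]
ee_rot: [[-0.005, 0.626, -0.78], [-0.002, -0.78, -0.626], [-1.0, -0.001, 0.006]]
wrist_force: [-5.4, -1.9, 1.3]
gripper_width: 0.006
```

```bash
python3 lv.py
```

```text
t 13.97 F [-5.41 -1.89  1.33] Ftan(ccw+) 4.67 Frad 3.32 Mz [-0.68  1.5   0.08] tcp th 144.67 rad 0.0812 z 0.0293 phi 308.7 M/80mm eq
2 [-0.08 -0.06 -0.28] 0.2
4 [-0.08 -0.12 -0.55] 0.4
6 [-0.08 -0.18 -0.83] 0.6
8 [-0.08 -0.22 -1.11] 0.8
10 [-0.08 -0.25 -1.39] 1.0
12 [-0.08 -0.28 -1.67] 1.2
16 [-0.09 -0.3  -2.24] 1.6
20 [-0.09 -0.28 -2.8 ] 2.0
EQ80 4.97 lever th~ 128.7 pc r 0.0791 along -z 5.41
```

>>> play_rows:
  plan:
    - [[0,0,-0.25,0.2,0,0],[0,-0.1,-0.55,0.4,0,0],[0,-0.1,-0.8,0.6,0,0],[0,-0.2,-1.1,0.8,0,0],[0,-0.2,-1.4,1.0,0,0]]

```text
time_s: 14.6
tcp_pos: [0.4986, 0.191, 0.0292]
ee_rot: [[-0.005, 0.481, -0.877], [-0.002, -0.877, -0.481], [-1.0, -0.001, 0.005]]
wrist_force: [-5.4, -0.4, 1.3]
gripper_width: 0.004
```

```bash
python3 lv.py
```

```text
t 14.6 F [-5.44 -0.38  1.31] Ftan(ccw+) 4.15 Frad 3.54 Mz [-0.29  1.6   0.08] tcp th 134.46 rad 0.0806 z 0.0292 phi 298.7 M/80mm eq
2 [-0.08 -0.11 -0.26] 0.2
4 [-0.08 -0.18 -0.54] 0.4
6 [-0.09 -0.23 -0.81] 0.6
8 [-0.09 -0.27 -1.09] 0.8
10 [-0.09 -0.31 -1.37] 1.0
12 [-0.09 -0.33 -1.66] 1.2
16 [-0.09 -0.35 -2.22] 1.6
20 [-0.1  -0.32 -2.79] 2.0
EQ80 4.45 lever th~ 118.7 pc r 0.0785 along -z 4.96
```

>>> play_rows:
  plan:
    - [[0,-0.1,-0.25,0.2,0,0],[0,-0.2,-0.55,0.4,0,0],[0,-0.2,-0.8,0.6,0,0],[0,-0.3,-1.1,0.8,0,0],[0,-0.3,-1.4,1.0,0,0]]

```text
time_s: 15.22
tcp_pos: [0.51, 0.2002, 0.0293]
ee_rot: [[-0.004, 0.321, -0.947], [-0.002, -0.947, -0.321], [-1.0, 0.001, 0.005]]
wrist_force: [-4.9, -3.7, 0.8]
gripper_width: 0.003
```

```bash
python3 lv.py
```

```text
t 15.22 F [-4.94 -3.68  0.83] Ftan(ccw+) 6.15 Frad -0.28 Mz [-0.77  1.37  0.01] tcp th 124.02 rad 0.0805 z 0.0293 phi 288.7 M/80mm eq
2 [-0.08 -0.12 -0.26] 0.2
4 [-0.08 -0.18 -0.54] 0.4
6 [-0.08 -0.23 -0.81] 0.6
8 [-0.08 -0.27 -1.09] 0.8
10 [-0.08 -0.3  -1.37] 1.0
12 [-0.08 -0.32 -1.66] 1.2
16 [-0.08 -0.34 -2.22] 1.6
20 [-0.09 -0.31 -2.79] 2.0
EQ80 5.96 lever th~ 108.7 pc r 0.0785 along -z 5.87
```

>>> play_rows:
  plan:
    - [[0,-0.05,-0.2,0.1,0,0],[0,-0.1,-0.4,0.3,0,0],[0,-0.15,-0.6,0.4,0,0],[0,-0.2,-0.8,0.6,0,0],[0,-0.2,-0.8,0.6,0,0]]

```text
time_s: 15.85
tcp_pos: [0.5165, 0.2042, 0.0292]
ee_rot: [[-0.005, 0.221, -0.975], [-0.003, -0.975, -0.221], [-1.0, 0.002, 0.006]]
wrist_force: [-5.4, -4.0, 1.9]
gripper_width: 0.004
```

```bash
python3 lv.py
```

```text
t 15.85 F [-5.43 -4.01  1.87] Ftan(ccw+) 6.69 Frad -0.93 Mz [-1.13  1.46  0.01] tcp th 118.57 rad 0.0805 z 0.0292 phi 282.8 M/80mm eq
2 [-0.08 -0.12 -0.26] 0.2
4 [-0.08 -0.18 -0.53] 0.4
6 [-0.08 -0.24 -0.81] 0.6
8 [-0.08 -0.28 -1.09] 0.8
10 [-0.08 -0.31 -1.37] 1.0
12 [-0.09 -0.34 -1.65] 1.2
16 [-0.09 -0.35 -2.22] 1.6
20 [-0.09 -0.33 -2.78] 2.0
EQ80 6.4 lever th~ 102.8 pc r 0.0784 along -z 6.19
```

>>> play_rows:
  plan:
    - [[0,-0.05,-0.2,0.1,0,0],[0,-0.1,-0.4,0.3,0,0],[0,-0.15,-0.6,0.4,0,0],[0,-0.2,-0.8,0.6,0,0],[0,-0.2,-0.8,0.6,0,0]]

```text
time_s: 16.48
tcp_pos: [0.5225, 0.2073, 0.0291]
ee_rot: [[-0.008, 0.118, -0.993], [-0.004, -0.993, -0.118], [-1.0, 0.004, 0.008]]
wrist_force: [-7.8, -5.1, 2.9]
gripper_width: 0.003
```

```bash
python3 lv.py
```

```text
t 16.48 F [-7.76 -5.14  2.87] Ftan(ccw+) 9.18 Frad -1.58 Mz [-1.2   2.28 -0.02] tcp th 113.77 rad 0.0806 z 0.0291 phi 276.8 M/80mm eq
2 [-0.09 -0.11 -0.26] 0.2
4 [-0.09 -0.18 -0.53] 0.4
6 [-0.1  -0.24 -0.81] 0.6
8 [-0.1  -0.29 -1.09] 0.8
10 [-0.1  -0.33 -1.37] 1.0
12 [-0.1  -0.36 -1.65] 1.2
16 [-0.11 -0.39 -2.21] 1.6
20 [-0.11 -0.38 -2.78] 2.0
EQ80 8.75 lever th~ 96.8 pc r 0.0784 along -z 8.34
```

>>> play_rows:
  plan:
    - [[0,-0.05,-0.2,0.1,0,0],[0,-0.1,-0.4,0.3,0,0],[0,-0.15,-0.6,0.4,0,0],[0,-0.2,-0.8,0.6,0,0],[0,-0.2,-0.8,0.6,0,0]]

```text
time_s: 17.1
tcp_pos: [0.5286, 0.2098, 0.029]
ee_rot: [[-0.011, 0.013, -1.0], [-0.006, -1.0, -0.013], [-1.0, 0.006, 0.011]]
wrist_force: [-11.8, -4.1, 6.3]
gripper_width: 0.003
```

```bash
python3 lv.py
```

```text
t 17.1 F [-11.8   -4.11   6.34] Ftan(ccw+) 12.5 Frad -0.03 Mz [-1.11  3.46  0.03] tcp th 109.09 rad 0.0807 z 0.029 phi 270.8 M/80mm eq
2 [-0.1  -0.11 -0.26] 0.2
4 [-0.1  -0.19 -0.53] 0.4
6 [-0.11 -0.25 -0.81] 0.6
8 [-0.11 -0.31 -1.08] 0.8
10 [-0.11 -0.35 -1.36] 1.0
12 [-0.12 -0.39 -1.64] 1.2
16 [-0.12 -0.43 -2.21] 1.6
20 [-0.13 -0.44 -2.77] 2.0
EQ80 12.14 lever th~ 90.8 pc r 0.0782 along -z 11.92
```

>>> play_rows:
  plan:
    - [[0,0,-0.1,0.1,0,0],[0,-0.1,-0.25,0.2,0,0],[0,-0.1,-0.4,0.3,0,0],[0,-0.15,-0.5,0.4,0,0],[0,-0.15,-0.5,0.4,0,0]]

```text
time_s: 17.73
tcp_pos: [0.5324, 0.2111, 0.029]
ee_rot: [[-0.013, -0.057, -0.998], [-0.006, -0.998, 0.057], [-1.0, 0.007, 0.013]]
wrist_force: [-15.1, -2.8, 9.1]
gripper_width: 0.008
```

```bash
python3 lv.py
```

```text
t 17.73 F [-15.14  -2.77   9.05] Ftan(ccw+) 15.31 Frad 1.57 Mz [-0.87  4.33  0.05] tcp th 106.22 rad 0.0808 z 0.029 phi 266.8 M/80mm eq
2 [-0.1  -0.11 -0.26] 0.2
4 [-0.11 -0.19 -0.53] 0.4
6 [-0.11 -0.26 -0.81] 0.6
8 [-0.11 -0.32 -1.08] 0.8
10 [-0.12 -0.37 -1.36] 1.0
12 [-0.12 -0.41 -1.64] 1.2
16 [-0.13 -0.46 -2.2 ] 1.6
20 [-0.14 -0.48 -2.77] 2.0
EQ80 15.04 lever th~ 86.8 pc r 0.0782 along -z 15.08
```

15.0 N equivalent at the grip is inside the 11–18 N "tight" band. I'll hold briefly, then back away.

>>> play_rows:
  plan:
    - [[0,0,0,0,0,0],[0,0,0,0,0,0],[0,0,0,0,0,0]]

```text
time_s: 18.1
tcp_pos: [0.5324, 0.2111, 0.029]
ee_rot: [[-0.013, -0.056, -0.998], [-0.006, -0.998, 0.057], [-1.0, 0.007, 0.012]]
wrist_force: [-15.7, -2.1, 8.4]
gripper_width: 0.006
```

```bash
python3 lv.py|grep -E 'EQ|F'
```

```text
t 18.1 F [-15.66  -2.13   8.42] Ftan(ccw+) 15.64 Frad 2.33 Mz [-0.92  4.35  0.06] tcp th 106.22 rad 0.0808 z 0.029 phi 266.8 M/80mm eq
EQ80 15.43 lever th~ 86.8 pc r 0.0781 along -z 15.62
```

>>> play_rows:
  plan:
    - [[0,0,0.4,0,0,0],[0,0,0.9,0,0,0],[0,0,1.5,0,0,0],[0,0,2.2,0,0,0],[0,0,2.8,0,0,0]]

```text
time_s: 18.73
tcp_pos: [0.5117, 0.2167, 0.0309]
ee_rot: [[0.003, -0.054, -0.999], [0.002, -0.999, 0.054], [-1.0, -0.002, -0.003]]
wrist_force: [-0.6, -0.2, -0.3]
gripper_width: 0.008
```

>>> play_rows:
  plan:
    - [[-3,0,0,0,0,0],[-8,0,0,0,0,0],[-14,0,0,0,0,0],[-18,0,0,0,0,0],[-18,0,0,0,0,0]]

```text
time_s: 19.35
tcp_pos: [0.5132, 0.2174, 0.215]
ee_rot: [[0.009, -0.053, -0.999], [0.006, -0.999, 0.053], [-1.0, -0.007, -0.009]]
wrist_force: [0.6, -0.6, -0.2]
gripper_width: 0.004
```

>>> play_rows:
  plan:
    - [[0,-5,0,0,0,0],[0,-10,0,0,0,0],[0,-15,0,0,0,0],[0,-15,0,0,0,0],[0,-15,0,0,0,0]]

```text
time_s: 19.98
tcp_pos: [0.5184, 0.365, 0.209]
ee_rot: [[-0.001, -0.054, -0.999], [-0.001, -0.999, 0.054], [-1.0, 0.001, 0.001]]
wrist_force: [-0.6, -0.3, -0.6]
gripper_width: 0.004
```

```bash
python3 - <<'E'
from h import *
s=r.sense(); print(s['time_s'],s['tcp_pos'],s['wrist_force'])
for n in ['top','scene']:
    c=cal(n); im,d=r.capture(n); cv2.imwrite(f'pics/{n}9.png',im); np.savez(f'{n}9.npz',im=im,d=d,K=c[0],dist=c[1],R=c[2],t=c[3])
im=cv2.imread('pics/top9.png')[135:275,225:365]; cv2.imwrite('pics/top9c.png',cv2.resize(im,None,fx=4.2,fy=4.2,interpolation=cv2.INTER_CUBIC))
im=cv2.imread('pics/scene9.png')[140:290,265:465]; cv2.imwrite('pics/scene9c.png',cv2.resize(im,None,fx=4,fy=4,interpolation=cv2.INTER_CUBIC))
E
```

```text
19.975 [0.51839255 0.36502282 0.20901281] [-0.57866059 -0.27990161 -0.59146996]
```

View pics/top9c.png

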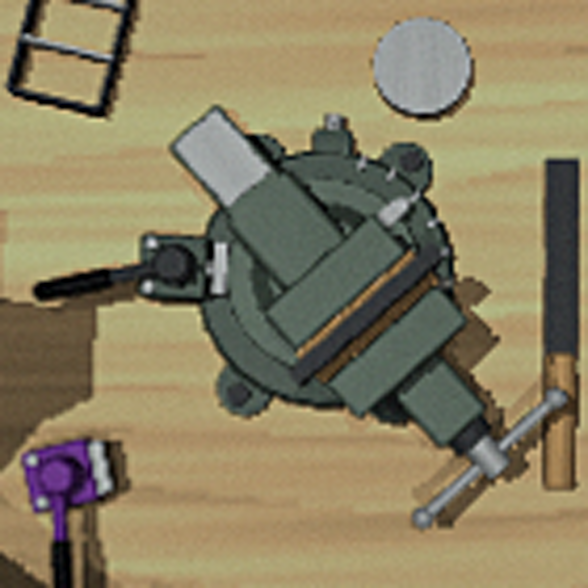

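View pics/scene9c.png

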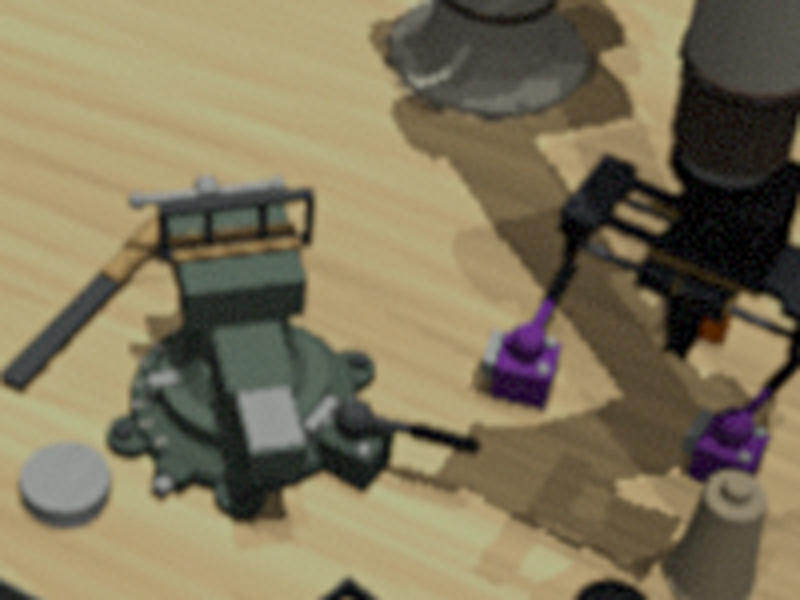

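The vise is unmoved, with the pointer at top-crop (395,210) on the 45° mark. The lever eased back and holds at about 100°, with its tip at crop (38,291). The file, tin and spare die are at the same pixels as at the start. The arm is clear, so I'm handing in.

```bash
python3 - <<'E'
from h import *
a=np.load('top0.npz'); b=np.load('top9.npz'); 
print(r.sense()['wrist_force'].round(2))
for n,(x0,y0,x1,y1) in dict(file=(350,165,370,255),tin=(310,135,342,165),spare=(222,115,265,165),hammer=(440,190,480,290),burn=(420,130,460,185),jar=(165,150,205,185),cone=(150,198,190,225)).items():
    print(n,np.abs(a['im'][y0:y1,x0:x1].astype(int)-b['im'][y0:y1,x0:x1]).mean().round(1))
print(r.finish_job())
E
```

```text
[-0.06 -0.36 -0.82]
file 10.7
tin 14.5
spare 9.0
hammer 9.4
burn 9.1
jar 8.5
cone 75.6
the job is handed in; nothing more can be done
None
```

I swung the vise by its anvil tail from the zero mark to the 45° click and let it settle. I then swung the lock's cam lever clockwise until it felt tight, backed off, and handed the job in at about 20 s. The hand-in gives no verdict.

**Last checks**
- **Vise angle:** the pointer measured about 45.4° counter-clockwise of zero. The die edge and the front edge of the jaw, measured more coarsely, gave about 43.5° and 42°. The vise looked unmoved in the picture taken after the lock was tightened.
- **Lock:** the push at the grip climbed from about 4.5 N to about 15.4 N, inside the 11–18 N "tight" band. After release the lever eased back a few degrees and held. I could not measure the force on the shoe itself.
- **Other things on the bench:** the file, tin, spare die, hammer, burnisher and jar showed no movement in the top view. The thread cone's patch of that picture differed a lot, most likely because the arm was over it. It stands upright in the final scene picture, but I did not measure its position.

**What went wrong:** my first push at the lever missed, because the shut fingers end about 22 mm above the stated tool point and passed over the lever's top. I backed off, lowered the gripper, and the second push worked.

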